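# Open the corsage-pin case

## Robot

A 6-joint arm with a two-finger parallel gripper is mounted at the origin on the work surface. World frame = base frame: x ahead of the robot, y to its left, z up, the work surface at z = 0. Lengths are in mm, angles in rad, forces in N, time in s.
With the tool pointing down it reaches from about 300 to 775 mm from the base axis. Payload 14.6 kg.
Tool frame: the origin (TCP) lies midway between the tips of the shut fingers; the grasp point (between the pads) lies 19 mm behind it (manip.tcp_to_grasp is the distance from the TCP to the grasp point, in mm); z points along the fingers, x is the direction in which the jaws open and shut, and the axes are right-handed (so a half turn about z gives the same grasp; the last joint's range is limited). The gripper opens to 94 mm and grips with 3 to 60 N. Pads are 16 mm wide; open, the fingers measure 119 mm over their backs; the gripper's body (75 mm by 177 mm) begins 78 mm behind the grasp point.
Start: joints at [-1.22, 0.3, 1.521, -0, 1.321, -0.067], TCP at [223.155, -502.684, 205.446] pointing down, gripper open.
Joint ranges: [-3.03, 3.03], [-0.79, 2.21], [0.23, 2.52], [-1.04, 4.18], [0, 3.07], [-2.55, 2.55]. Speed limits (rad/s): [2.22, 2.22, 2.57, 3.14, 3.14, 3.14].

## Interface

Orientations are given as [roll, pitch, yaw] about the fixed x, y, z axes, in that order (R = Rz(yaw) Ry(pitch) Rx(roll)).
In Python, from cell import manip gives the robot as it stands.
- The arm moves only by the tool arm_command, never from a script. Its argument "steps" is a list of rows, each a list of 3 entries, a list of its own where there are three numbers: the opening, from 0 (shut) to 1 (fully open), then the shift along the tool's x, y, z in cm, then the turn about the tool's z in rad. A call has 1 to 5 rows; each row shifts and turns the commanded pose from where the row before left it, along the tool's axes as they then stand; what a row does not reach is not made up. A row lasts 1/12 s, in which the tool goes at most 41.7 mm and 7.16 degrees, less where a joint would pass 70% of its speed; a pose out of reach is approached as far as the arm can. A call with a gripper value outside its range is refused whole. The fingers move at their own pace and stop on an object; "force" is the grip in N (left out, the last holds). Time passes only in rows, so rows that do not move let the fingers close. It gives the time, the measured TCP pose, the force and the opening at its end, in the units of the state.
- manip.read_state(): the state, without advancing time (a new reading comes with each control period).
- manip.camera(name): name is "scene" or "top" or "wrist"; returns (picture, depth): 384x512x3 uint8, red, green, blue; 384x512 float32, mm along the optical axis (not along the pixel's ray), 0 where there is no reading.
- manip.calibration(name): a dict with "fx", "fy", "cx", "cy" (pixels), "R" (3x3) and "t" (3): a world point X has camera coordinates R X + t; the wrist camera has in their place "tool_from_camera" (4x4, takes a point from camera to tool coordinates, whose origin is the TCP and whose axes are the tool frame's). Camera axes: x right, y down, z forward; pixel columns grow to the right and rows downward; lengths in mm; the calibration is good to about 2 mm. The wrist camera is an equidistant fisheye: a pixel r from the principal point sees the ray r / f radians off the axis. A picture is of the moment at which its call begins: read the wrist's pose just before it. calibration takes no time and is no camera call.
- manip.sign_off(): hands the job in, once; it reports no verdict.
The state is a dict: "clock": time; "joints": joint angles; "qd": joint speeds; "effort": joint torques, N m; "eef_pos": TCP position; "eef_rot": TCP orientation; "wrist_force": force on the tool from outside, world axes, zero at the start; "moment": the same for the moment, N m; "finger_gap": finger opening in mm.
Only numpy, scipy, OpenCV 4.12 (cv2) and the standard library are available. Lean on these libraries where they do the work, as an engineer would, in place of code of your own. Each camera call takes 0.05 s, during which the arm holds its last target.

## Task

On the florist's bench, open the pin case: press its snap tab down so that the white cover springs free, then push the cover by its rib off its seat, all the way along onto the landing behind the compartment, against the end stop, and leave it lying there flat. Only press and push: do not lift the cover, and leave the spool, jar and pot beside the case where they stand.

Things in the scene. Friction and masses are not known exactly. Their poses are not given: they have to be found in the camera images.
- pin_case: Dark wood case fixed to the bench, 250 (x) x 124 (y) x 49 mm. Origin: centre of underside; x axis runs from the solid front deck with the tab (x -125 to -75, top z 49) over the pin compartment and seated cover (x -75 to 22) to the landing (22 to 119) and a 6 mm end stop. Cover slides on rails (z 40) between walls 112 mm apart (top z 49); steel lips hold its edges down at x -75 to -3.
- snap_tab (a joint): Snap tab travel in m: 0 out, 0.009 fully pressed. Moves straight down against a spring (2 to 5 N, plus up to 4 N friction); springs back when let go. Its hook frees the cover at about 0.006; press fully in and keep it there about 1 s. Damped spring plungers then push the cover 15 mm along the case's +x, past the hook, and the tab may be let go.
- tab_top (a point): Centre of the top face of the snap tab, a grey ribbed block 28 (x) x 36 mm (y) at x -102, y 0 in the case. Out, its top is at z 61 mm over the bench, 12 mm above the deck (3 mm when fully pressed). Moves with the tab.
- cover: White plastic sliding cover, 90 (x) x 109 (y) x 4 mm, 50 to 100 g. Origin: centre of the plate's underside; x along the case's x. In the case's frame: latched x -27, y 0, z 40 mm; released about x -12; against the end stop x 74, compartment wholly open. A tongue under its tab end, 42 mm wide, 8 mm deep, runs in a groove. Slides easily (friction under 2 N).
- rib (a point): Middle of the tab-side face of the cover's upright push rib, a bar 60 (y) x 6 mm (x), standing 16 mm above the plate (z 44 to 60 mm over the bench). This point is on the centre line at z 52 mm, 20 mm from the cover's origin towards the tab. Moves with the cover; 54 mm along the case's x when the cover is against the stop.
- end_stop (a point): Middle of the top of the end stop's inner face, at x 119, y 0, z 49 mm in the case.
- wire_spool: Bystander: loose wooden spool wound with copper wire, 52 mm diameter, 47 mm high; origin at the centre of its underside.
- pin_jar: Bystander: loose glass jar with a steel cap, 50 mm diameter, 65 mm high; origin at the centre of its underside.
- bud_pot: Bystander: loose small terracotta flower pot, 60 mm diameter at its rim, 60 mm high; origin at the centre of its underside.
Things that resemble listed ones, but are neither listed nor needed, are in the scene too. Of the things that look like the cover, the largest one is meant.

How it is judged:
By the outcome, as a careful person would: the job done as asked, in the order asked, and still so for the second after the job is handed in, with the robot touching nothing.
It also fails if it takes over 40 s, if anything falls off the work surface, if the arm or the gripper's body presses on something with over 40 N, if the wrist force passes 120 N, or if a joint passes its speed limit or range.

## Working session

There is one attempt and no reset: what is moved stays moved. The work goes in short steps, Python scripts to look and compute and a tool call to move; the robot and the scene stay as the last step left them, time stands still between calls to the robot, and variables do not carry over. Pictures are saved under pics/ and viewed, and the job is handed in when it is done.

Besides the shell and the picture viewer there is one more tool, called after ">>>" as name(argument=value, ...), one argument or row to a line, values as JSON. arm_command: Moves the arm, as the interface text tells. Its arguments: {"type":"object","properties":{"steps":{"type":"array","items":{"type":"array"}},"force":{"type":"number"}},"required":["steps"]}

```bash
ls; mkdir -p pics; python3 - <<'E'
from cell import manip
import cv2,numpy as np
s=manip.read_state();print(s)
for n in("top","scene"):
    im,d=manip.camera(n);cv2.imwrite(f"pics/{n}0.png",im[:,:,::-1]);np.savez(f"{n}0.npz",im=im,d=d)
    print(n,manip.calibration(n))
E
```

```text
pics
{'clock': 0.0, 'joints': array([-1.21962284e+00,  3.00479680e-01,  1.52157418e+00, -1.50351796e-05,
        1.32070338e+00, -6.65609111e-02]), 'qd': array([-0.00111831,  0.00077598,  0.00012767,  0.00258491, -0.00039062,
        0.00039007]), 'effort': array([-5.08915873e-04, -5.31813526e+01, -3.52738559e+01,  7.08053727e-02,
        2.44317355e-02, -1.04346250e-04]), 'eef_pos': array([ 223.05306495, -502.45363582,  204.88454615]), 'eef_rot': array([-3.14152973e+00,  1.16297469e-03, -1.15305816e+00]), 'wrist_force': array([-0.4503095 , -0.25577741, -0.60076413]), 'moment': array([ 0.05649903, -0.04157615,  0.00276939]), 'finger_gap': 94.01414177622502}
top {'fx': 406.09028885479086, 'fy': 406.09028885479086, 'cx': 257.41776077398316, 'cy': 192.0380045659409, 'R': array([[-0.01042469, -0.99951396,  0.02937962],
       [-0.98786299,  0.0057406 , -0.15522161],
       [ 0.15497751, -0.03064117, -0.9874427 ]]), 't': array([ 29.81169787, 566.7305832 , 855.14331949])}
scene {'fx': 417.3020353559151, 'fy': 417.3020353559151, 'cx': 256.189915076163, 'cy': 184.34752882339993, 'R': array([[ 0.05806442,  0.99820483, -0.01468487],
       [ 0.74439838, -0.05309294, -0.66562166],
       [-0.66520642,  0.02771754, -0.74614487]]), 't': array([ -87.14628018, -342.79569405, 1201.22014962])}
```

View pics/top0.png

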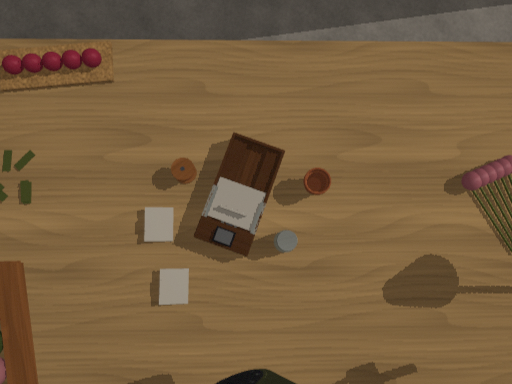

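View pics/scene0.png

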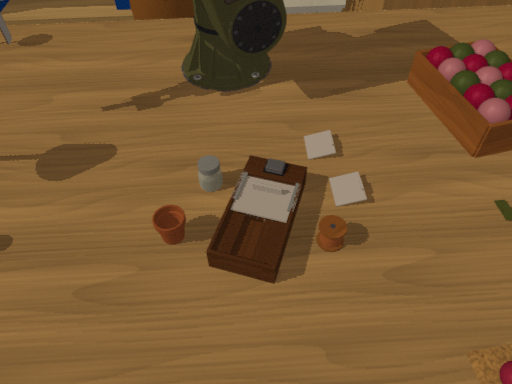

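Top view: the case runs from the tab at (223,237) to the end stop at about (263,142). The spool is at (183,170), the pot at (317,181) and the jar at (287,241). The two small white squares are decoys. Next I'll measure the case.

```bash
cat > h.py <<'E'
import numpy as np,cv2
from cell import manip
def ray(n,uv,z):
    c=manip.calibration(n);R=c['R'];t=c['t']
    d=R.T@np.array([(uv[0]-c['cx'])/c['fx'],(uv[1]-c['cy'])/c['fy'],1]);o=-R.T@t
    return o+d*(z-o[2])/d[2]
def cloud(n,d):
    c=manip.calibration(n);v,u=np.mgrid[:384,:512]
    P=np.stack([(u-c['cx'])/c['fx']*d,(v-c['cy'])/c['fy']*d,d],-1)
    return (P-c['t'])@c['R']
E
python3 - <<'E'
from h import *
for n,b in(("top",(170,120,340,265)),("scene",(140,135,380,285))):
    z=np.load(n+"0.npz");im=z['im'];d=z['d']
    P=cloud(n,d)
    c=im[b[1]:b[3],b[0]:b[2],::-1]
    k=4 if n=="top" else 3
    cv2.imwrite(f"pics/{n}_crop.png",cv2.resize(c,None,fx=k,fy=k,interpolation=cv2.INTER_CUBIC))
    m=(P[...,2]>30)&(d>0); m2=np.zeros_like(m);m2[b[1]:b[3],b[0]:b[2]]=1;m&=m2
    nl,lab,st,ce=cv2.connectedComponentsWithStats(m.astype(np.uint8))
    for i in range(1,nl):
        if st[i,4]<40: continue
        q=P[lab==i];print(n,st[i],q.mean(0).round(1),np.percentile(q[:,2],[5,50,95]).round(1))
        if st[i,4]>2000:
            r=cv2.minAreaRect(q[:,:2].astype(np.float32));print(r,cv2.boxPoints(r))
    g=cv2.cvtColor(im,cv2.COLOR_RGB2HSV)
    w=((g[...,1]<60)&(g[...,2]>130)&m2).astype(np.uint8)
    nl,lab,st,ce=cv2.connectedComponentsWithStats(w)
    for i in range(1,nl):
        if st[i,4]>150: print('white',st[i],ce[i],np.median(P[lab==i],0),cv2.minAreaRect(P[lab==i][:,:2].astype(np.float32)))
E
```

```text
top [ 194  133   91  124 5398] [553.3  68.7  45.2] [37.3 44.7 58.3]
((564.8103637695312, 64.2640380859375), (124.1880111694336, 250.06512451171875), 69.57852172851562) [[425.96988   49.69935 ]
 [660.3187   -37.554222]
 [703.6509    78.82873 ]
 [469.302    166.0823  ]]
top [171 158  24  23 427] [619.1 191.4  46.6] [44.  46.7 48.9]
top [304 168  27  27 348] [ 591.8 -109.1   50.8] [35.5 50.8 61. ]
top [275 230  23  23 407] [457.8 -33.4  60.6] [35.3 64.2 67.1]
white [ 208  178   57   52 1580] [235.81329114 201.83734177] [547.26337602  72.55750918  43.84261437] ((514.5899047851562, 80.71182250976562), (105.87747955322266, 148.8721923828125), 72.40784454345703)
scene [198 155  24  29 567] [467.4 -34.7  56.3] [33.8 64.3 68.4]
scene [ 206  156  101  120 6358] [571.5  62.6  46.5] [38.2 46.2 57.1]
((563.577880859375, 63.9575080871582), (125.0722427368164, 253.2227783203125), 69.58534240722656) [[423.1053    49.512653]
 [660.4238   -38.81444 ]
 [704.0505    78.40236 ]
 [466.73193  166.72946 ]]
scene [152 205  34  34 736] [ 586.5 -107.    50.5] [32.9 51.6 62.9]
scene [319 215  29  27 588] [621.9 190.4  47.8] [42.1 48.6 50.5]
white [305 135  30  24 553] [318.58770344 145.09222423] [366.14578611 208.58707184  12.53001664] ((696.9317626953125, 143.0758819580078), (67.20755004882812, 753.00048828125), 78.56488037109375)
white [330 172  36  33 829] [347.03739445 188.46079614] [501.00699573 247.01257458  12.55564244] ((763.6594848632812, 165.72586059570312), (74.9892578125, 641.732666015625), 72.89105224609375)
white [ 233  177   62   45 1723] [264.7190946  199.19326756] [546.66572721  72.88375506  46.08759157] ((769.91748046875, 30.2349853515625), (112.78553009033203, 567.7589111328125), 79.8057632446289)
```

View pics/top_crop.png

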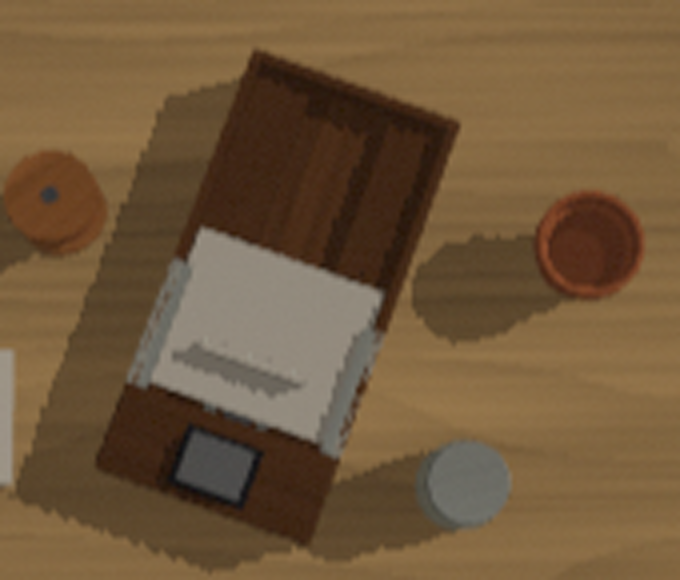

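View pics/scene_crop.png

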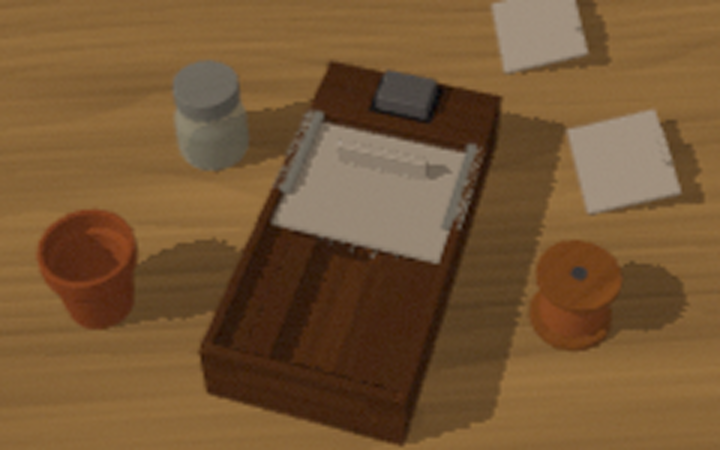

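```bash
cat >> h.py <<'E'
C=np.array([564.5,64.2]);yaw=-0.3564
ex=np.array([np.cos(yaw),np.sin(yaw)]);ey=np.array([-ex[1],ex[0]])
def w2c(p): return np.array([(p[:2]-C)@ex,(p[:2]-C)@ey,p[2]])
def c2w(x,y,z): return np.r_[C+x*ex+y*ey,z]
from scipy.spatial.transform import Rotation as Ro
def go(x,y,z):
    s=manip.read_state();R=Ro.from_euler('xyz',s['eef_rot']).as_matrix()
    p=s['eef_pos'];print('t',s['clock'],'case now',w2c(p).round(1),'rot',s['eef_rot'].round(3),'F',s['wrist_force'].round(1),'q',s['joints'].round(2))
    print('shift cm',(R.T@(c2w(x,y,z)-p)/10).round(2))
E
python3 - <<'E'
from h import *
for n,uv,z in [("top",(170+215/4,120+466/4),61),("scene",(140+407/3,135+88/3),61)]: print(w2c(ray(n,uv,z)))
for n in("top","scene"):
    q=np.load(n+"0.npz");P=cloud(n,q['d']);c=(P[...,:2]-C)@np.stack([ex,ey],1)
    m=(abs(c[...,0]+102)<20)&(abs(c[...,1])<30)&(P[...,2]>56)
    print('tab',c[m].mean(0),(c[m].max(0)+c[m].min(0))/2,np.median(P[m][:,2]))
    m=(abs(c[...,0]+45)<20)&(abs(c[...,1])<40)&(P[...,2]>55)
    print('rib',c[m].mean(0),c[m].min(0),c[m].max(0))
go(-102,0,140)
E
```

```text
[-101.57758071   -1.27931958   61.        ]
[-103.49746761    0.33289904   61.        ]
tab [-101.90899459   -0.23820283] [-1.01755075e+02 -6.34510373e-02] 60.64737494319753
rib [-42.47250903  -0.04940346] [-45.50364664 -29.84165126] [-39.21224953  29.24223158]
tab [-99.55887615   0.64803245] [-101.70070201    0.25912556] 62.4316785608665
rib [-41.44629984   1.13260579] [-46.67058163 -28.9886017 ] [-38.36399519  30.03817069]
t 0.1 case now [-122.3 -650.2  205. ] rot [-3.142e+00  1.000e-03 -1.153e+00] F [ 0.5 -0.9 -0.8] q [-1.22  0.3   1.52 -0.    1.32 -0.07]
shift cm [-45.06 -46.91   6.54]
```

>>> arm_command(
  steps=[
    [0,[0,0,0],0.12],
    [0,[0,0,0],0.12],
    [0,[0,0,0],0.12],
    [0,[0,0,0],0.12],
    [0,[0,0,0],0.12],
  ],
  force=20,
)

```text
clock: 0.52
eef_pos: [223.1, -502.5, 205.1]
eef_rot: [3.141, 0.001, -1.759]
wrist_force: [1.1, -0.1, -0.0]
finger_gap: 63.9
```

>>> arm_command(
  steps=[
    [0,[0,0,0],0.09],
    [0,[0,0,0],0.084],
  ],
)

```text
clock: 0.68
eef_pos: [223.1, -502.5, 205.1]
eef_rot: [3.141, 0.001, -1.932]
wrist_force: [-1.0, 0.0, -0.4]
finger_gap: 51.0
```

```bash
python3 -c "
from h import *
go(-102,0,140)"
```

```text
t 0.6833 case now [-122.2 -650.3  205.1] rot [ 3.141e+00  1.000e-03 -1.932e+00] F [-1.   0.  -0.4] q [-1.22  0.3   1.52 -0.    1.32  0.71]
shift cm [-65.03  -1.73   6.54]
```

>>> arm_command(
  steps=[
    [0,[-3,0,0],0],
    [0,[-3,0,0],0],
    [0,[-3,0,0],0],
    [0,[-3,0,0],0],
    [0,[-3,0,0],0],
  ],
)

```text
clock: 1.1
eef_pos: [275.6, -360.6, 205.1]
eef_rot: [3.141, 0.0, -1.927]
wrist_force: [1.2, 0.4, 0.5]
finger_gap: 17.6
```

>>> arm_command(
  steps=[
    [0,[-3,0,0],0],
    [0,[-3,0,0],0],
    [0,[-3,0,0],0],
    [0,[-3,0,0],0],
    [0,[-3,0,0],0],
  ],
)

```text
clock: 1.52
eef_pos: [327.9, -220.1, 205.4]
eef_rot: [3.141, 0.0, -1.927]
wrist_force: [0.8, -0.7, -0.3]
finger_gap: 0.5
```

>>> arm_command(
  steps=[
    [0,[-3,0,0],0],
    [0,[-3,0,0],0],
    [0,[-3,0,0],0],
    [0,[-3,0,0],0],
    [0,[-3,0,0],0],
  ],
)

```text
clock: 1.93
eef_pos: [380.2, -79.4, 205.4]
eef_rot: [-3.142, 0.0, -1.927]
wrist_force: [-0.3, -0.4, 0.1]
finger_gap: 0.0
```

```bash
python3 -c "
from h import *
go(-102,0,140)"
```

```text
t 1.9333 case now [-122.6 -198.9  205.4] rot [-3.142  0.    -1.927] F [-0.3 -0.4  0.1] q [-0.3  -0.07  1.93  0.    1.28  1.63]
shift cm [-19.89  -2.06   6.54]
```

>>> arm_command(
  steps=[
    [0,[-4,-0.4,0],0],
    [0,[-4,-0.4,0],0],
    [0,[-4,-0.4,1],0],
    [0,[-4,-0.4,2],0],
    [0,[-3.4,-0.4,2.5],0],
  ],
)

```text
clock: 2.35
eef_pos: [466.0, 93.3, 152.6]
eef_rot: [-3.139, 0.001, -1.926]
wrist_force: [1.1, -0.9, -0.4]
finger_gap: 0.1
```

>>> arm_command(
  steps=[
    [0,[0,0,0],0],
    [0,[0,0,0],0],
  ],
)

```text
clock: 2.52
eef_pos: [464.3, 91.8, 150.7]
eef_rot: [3.138, -0.002, -1.924]
wrist_force: [-0.9, 0.6, 0.3]
finger_gap: 0.4
```

```bash
python3 - <<'E'
from h import *
go(-102,0,64)
im,d=manip.camera("scene");cv2.imwrite("pics/s1.png",cv2.resize(im[100:300,140:400,::-1],None,fx=3,fy=3))
E
```

```text
t 2.5167 case now [-103.5   -9.1  150.7] rot [ 3.138e+00 -2.000e-03 -1.924e+00] F [-0.9  0.6  0.3] q [ 0.12  0.19  1.79 -0.    1.16  2.04]
shift cm [-0.93 -0.19  8.67]
```

View pics/s1.png

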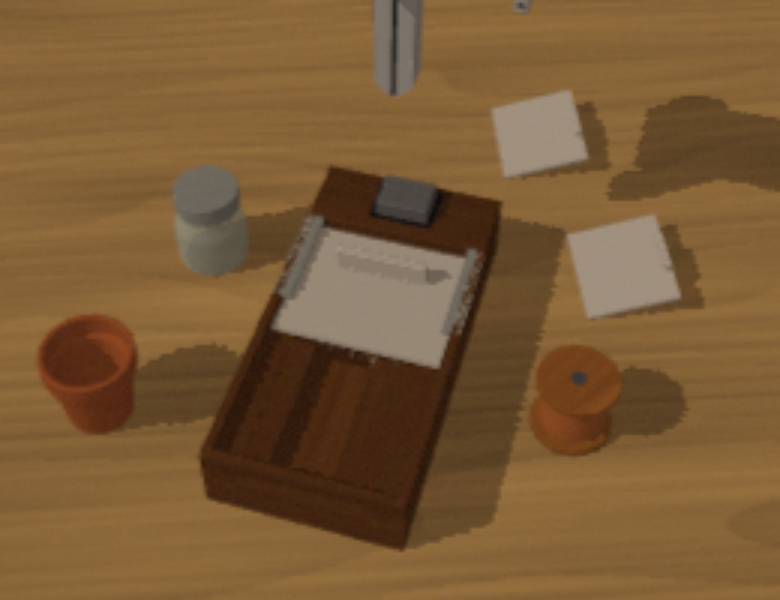

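The shut fingertips, at about (397,90), hang above and behind the tab, which is at (405,200). I'll go down to just above it.

>>> arm_command(
  steps=[
    [0,[-0.3,-0.1,1.5],0],
    [0,[-0.3,-0.1,1.5],0],
    [0,[-0.3,0,1.5],0],
    [0,[0,0,1.5],0],
    [0,[0,0,1.5],0],
  ],
)

```text
clock: 2.98
eef_pos: [470.3, 97.4, 78.0]
eef_rot: [-3.14, 0.001, -1.928]
wrist_force: [-0.3, -0.7, 0.2]
finger_gap: 0.5
```

>>> arm_command(
  steps=[
    [0,[0,0,0.6],0],
    [0,[0,0,0],0],
  ],
)

```text
clock: 3.15
eef_pos: [469.6, 97.6, 71.2]
eef_rot: [3.141, -0.0, -1.928]
wrist_force: [-0.1, -0.1, -0.4]
finger_gap: 0.2
```

```bash
python3 - <<'E'
from h import *
go(-102,0,52)
im,d=manip.camera("scene");cv2.imwrite("pics/s2.png",cv2.resize(im[100:300,140:400,::-1],None,fx=3,fy=3))
E
```

```text
t 3.15 case now [-100.6   -1.8   71.2] rot [ 3.141 -0.    -1.928] F [-0.1 -0.1 -0.4] q [ 0.13  0.31  1.85 -0.    0.98  2.06]
shift cm [-0.18  0.14  1.92]
```

View pics/s2.png

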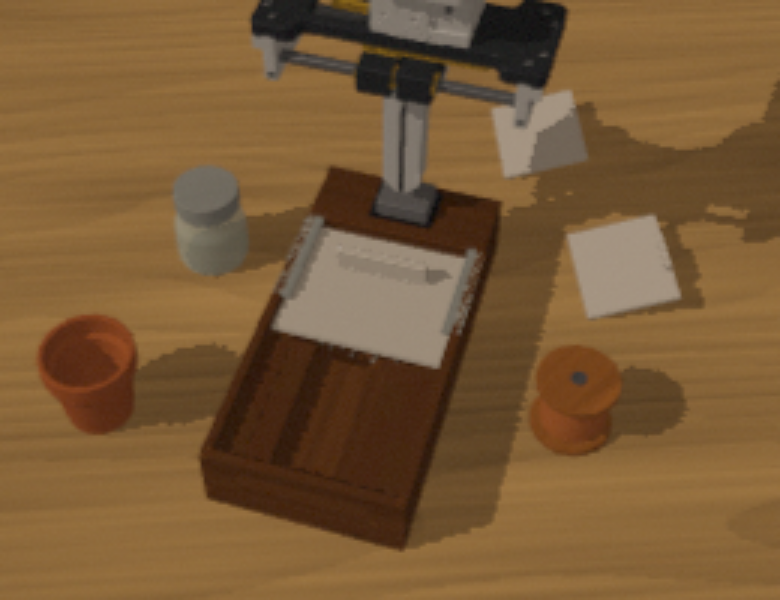

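The fingers are over the tab at (405,200). Pressing in small steps.

>>> arm_command(
  steps=[
    [0,[-0.1,0.1,0.4],0],
    [0,[0,0,0.4],0],
    [0,[0,0,0.3],0],
    [0,[0,0,0.2],0],
    [0,[0,0,0.2],0],
  ],
)

```text
clock: 3.62
eef_pos: [469.6, 99.8, 56.5]
eef_rot: [-3.141, 0.0, -1.927]
wrist_force: [-0.9, -1.9, 5.2]
finger_gap: 0.3
```

>>> arm_command(
  steps=[
    [0,[0,0,0.2],0],
    [0,[0,0,0.2],0],
    [0,[0,0,0],0],
    [0,[0,0,0],0],
  ],
)

```text
clock: 3.95
eef_pos: [469.6, 99.8, 52.4]
eef_rot: [-3.141, 0.0, -1.927]
wrist_force: [0.0, -0.8, 4.2]
finger_gap: 0.4
```

>>> arm_command(
  steps=[
    [0,[0,0,0.1],0],
    [0,[0,0,0.1],0],
    [0,[0,0,0],0],
    [0,[0,0,0],0],
  ],
)

```text
clock: 4.28
eef_pos: [469.8, 99.8, 51.8]
eef_rot: [-3.141, 0.0, -1.927]
wrist_force: [-9.0, -2.4, 26.6]
finger_gap: 0.1
```

>>> arm_command(
  steps=[
    [0,[0,0,-0.05],0],
    [0,[0,0,0],0],
    [0,[0,0,0],0],
    [0,[0,0,0],0],
    [0,[0,0,0],0],
  ],
)

```text
clock: 4.7
eef_pos: [469.7, 99.8, 51.9]
eef_rot: [-3.141, 0.0, -1.927]
wrist_force: [-6.3, -2.7, 21.2]
finger_gap: 0.8
```

>>> arm_command(
  steps=[
    [0,[0,0,0],0],
    [0,[0,0,0],0],
    [0,[0,0,0],0],
    [0,[0,0,0],0],
    [0,[0,0,0],0],
  ],
)

```text
clock: 5.12
eef_pos: [469.7, 99.8, 52.0]
eef_rot: [-3.141, 0.0, -1.927]
wrist_force: [-6.6, -2.2, 20.5]
finger_gap: 0.4
```

>>> arm_command(
  steps=[
    [0,[0,0,0],0],
    [0,[0,0,0],0],
    [0,[0,0,0],0],
    [0,[0,0,0],0],
    [0,[0,0,0],0],
  ],
)

```text
clock: 5.53
eef_pos: [469.7, 99.8, 51.9]
eef_rot: [-3.141, 0.0, -1.927]
wrist_force: [-7.0, -2.6, 21.0]
finger_gap: 0.8
```

```bash
cat >> h.py <<'E'
def rib(n,d,lo=-60,hi=70):
    P=cloud(n,d);c=(P[...,:2]-C)@np.stack([ex,ey],1)
    m=(c[...,0]>lo)&(c[...,0]<hi)&(abs(c[...,1])<40)&(P[...,2]>54)&(P[...,2]<63)
    if m.sum(): print(n,'rib',m.sum(),c[m].mean(0).round(1),c[m].min(0).round(1),c[m].max(0).round(1))
E
python3 - <<'E'
from h import *
go(-102,0,52)
im,d=manip.camera("scene");cv2.imwrite("pics/s3.png",cv2.resize(im[100:300,140:400,::-1],None,fx=3,fy=3))
rib("scene",d)
E
```

```text
t 5.5333 case now [-101.3    0.3   51.9] rot [-3.141  0.    -1.927] F [-7.  -2.6 21. ] q [ 0.13  0.34  1.86 -0.    0.94  2.06]
shift cm [ 0.03  0.07 -0.01]
scene rib 133 [-27.8   1.1] [-33.9 -30.4] [-24.2  30. ]
```

View pics/s3.png

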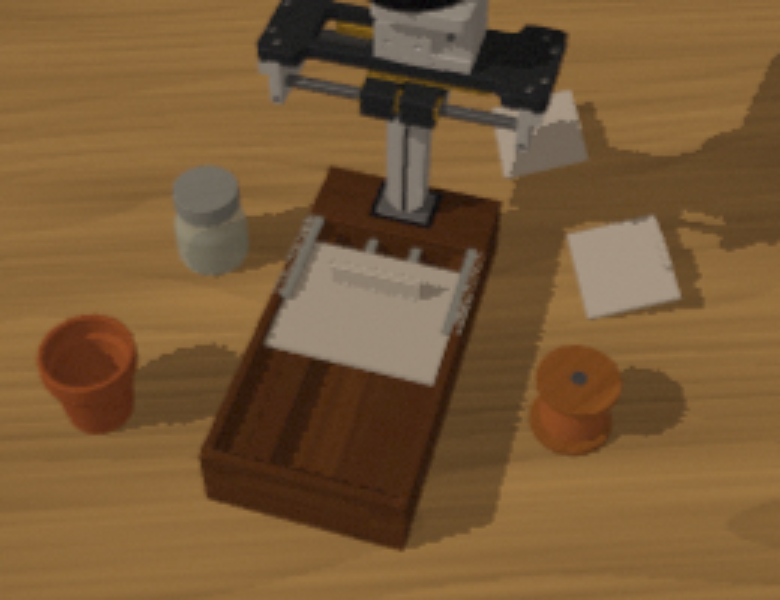

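The cover has sprung free: plungers show at (371,245) and (414,255), and the rib moved about 14 mm. Next I lift off the tab and open the fingers to a 24 mm gap, which gives two contact points on the rib.

>>> arm_command(
  steps=[
    [0,[0,0,-1],0],
    [0,[0,0,-2],0],
    [0.25,[0,-0.8,-1],0],
    [0.25,[0,-2,0],0],
    [0.25,[0,-2,0],0],
  ],
)

```text
clock: 6.0
eef_pos: [515.0, 83.1, 91.4]
eef_rot: [-3.141, 0.001, -1.926]
wrist_force: [-0.8, -0.8, -0.3]
finger_gap: 16.9
```

>>> arm_command(
  steps=[
    [0.25,[0,-0.5,0],0],
    [0.25,[0,0,0],0],
    [0.25,[0,0,0],0],
  ],
)

```text
clock: 6.25
eef_pos: [518.2, 81.5, 90.2]
eef_rot: [3.14, -0.001, -1.927]
wrist_force: [-1.3, -0.3, -0.7]
finger_gap: 23.3
```

```bash
python3 - <<'E'
from h import *
go(-48,0,49)
for n in("scene","top"):
    im,d=manip.camera(n);rib(n,d,-50)
    if n=="scene":cv2.imwrite("pics/s4.png",cv2.resize(im[100:300,140:400,::-1],None,fx=3,fy=3))
E
```

```text
t 6.25 case now [-49.4   0.   90.2] rot [ 3.140e+00 -1.000e-03 -1.927e+00] F [-1.3 -0.3 -0.7] q [0.09 0.37 1.71 0.   1.06 2.01]
shift cm [-0.   -0.15  4.12]
scene rib 140 [-27.9   0.4] [-32.7 -30.1] [-24.5  29.8]
```

View pics/s4.png

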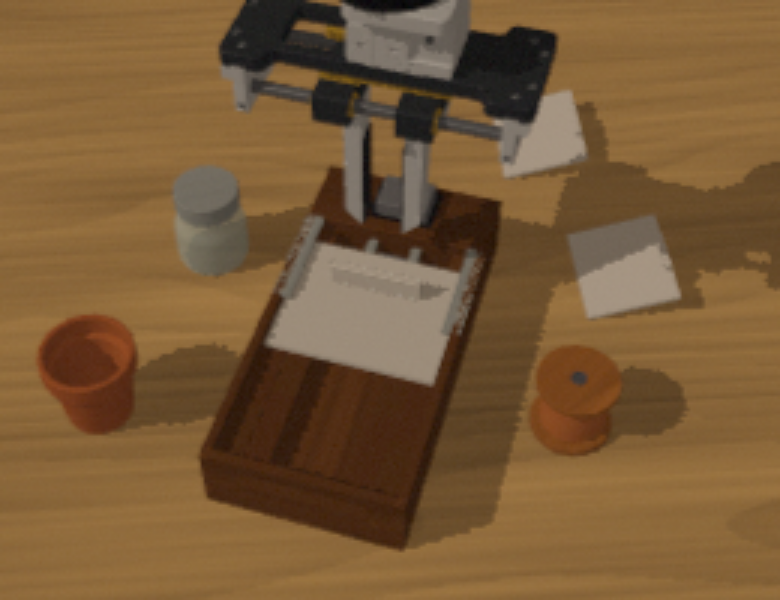

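The fingers are open 23 mm over the gap behind the rib, which has its face at x ≈ -32 in the case. Descending.

>>> arm_command(
  steps=[
    [0.25,[0,0,1],0],
    [0.25,[0,0,1],0],
    [0.25,[0,0,1],0],
    [0.25,[0,0,0.7],0],
    [0.25,[0,0,0.3],0],
  ],
)

```text
clock: 6.77
eef_pos: [518.2, 81.4, 49.1]
eef_rot: [3.14, -0.001, -1.927]
wrist_force: [-0.5, -0.4, -0.1]
finger_gap: 23.6
```

>>> arm_command(
  steps=[
    [0.25,[0,0,0],0],
  ],
)

```text
clock: 6.85
eef_pos: [518.5, 81.3, 49.7]
eef_rot: [3.14, -0.001, -1.927]
wrist_force: [-0.0, 0.2, 0.0]
finger_gap: 23.7
```

```bash
python3 - <<'E'
from h import *
go(46,0,49)
im,d=manip.camera("scene");rib("scene",d,-38)
cv2.imwrite("pics/s5.png",cv2.resize(im[100:300,140:400,::-1],None,fx=3,fy=3))
E
```

```text
t 6.85 case now [-49.1   0.   49.7] rot [ 3.140e+00 -1.000e-03 -1.927e+00] F [-0.   0.2  0. ] q [0.09 0.43 1.74 0.   0.97 2.01]
shift cm [ 0.   -9.51  0.06]
scene rib 135 [-27.7   0.5] [-33.5 -30.4] [-24.4  29.8]
```

View pics/s5.png

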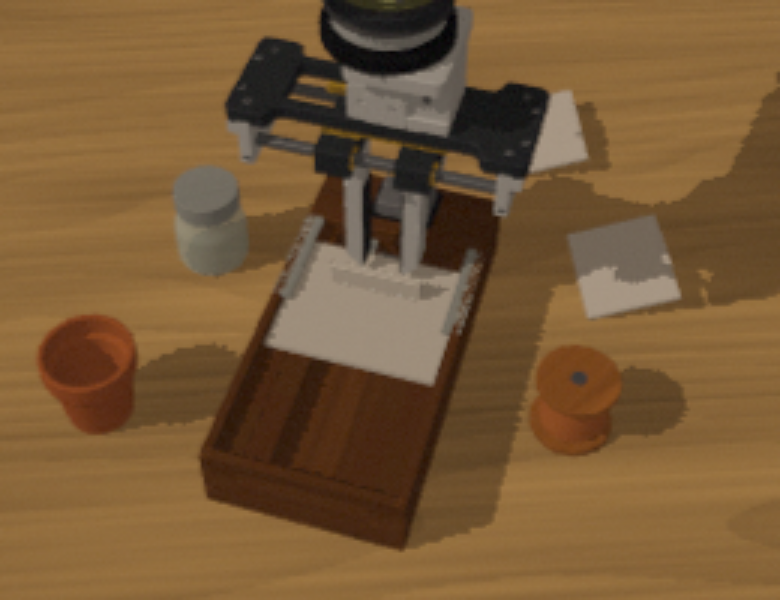

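The fingertips stand behind the rib with no contact force. Pushing along the case's +x, which is tool -y.

>>> arm_command(
  steps=[
    [0.25,[0,-0.3,0],0],
    [0.25,[0,-0.3,0],0],
    [0.25,[0,-0.4,0],0],
    [0.25,[0,-0.4,0],0],
    [0.25,[0,-0.4,0],0],
  ],
)

```text
clock: 7.32
eef_pos: [536.4, 74.9, 51.0]
eef_rot: [-3.141, 0.0, -1.927]
wrist_force: [-0.5, 0.1, 0.3]
finger_gap: 23.6
```

>>> arm_command(
  steps=[
    [0.25,[0,-0.4,0],0],
    [0.25,[0,-0.4,0],0],
    [0.25,[0,-0.4,0],0],
    [0.25,[0,-0.4,0],0],
    [0.25,[0,-0.4,0],0],
  ],
)

```text
clock: 7.73
eef_pos: [555.0, 67.9, 50.8]
eef_rot: [3.142, -0.0, -1.927]
wrist_force: [-1.4, 0.2, 1.9]
finger_gap: 23.3
```

```bash
python3 - <<'E'
from h import *
go(46,0,49)
im,d=manip.camera("scene");rib("scene",d,-8)
cv2.imwrite("pics/s6.png",cv2.resize(im[100:300,140:400,::-1],None,fx=3,fy=3))
E
```

```text
t 7.7333 case now [-10.2   0.2  50.8] rot [ 3.142 -0.    -1.927] F [-1.4  0.2  1.9] q [0.06 0.49 1.64 0.   1.01 1.98]
shift cm [ 0.02 -5.62  0.18]
scene rib 157 [2.3 0.1] [ -7.1 -30.5] [ 5.7 29.6]
```

View pics/s6.png

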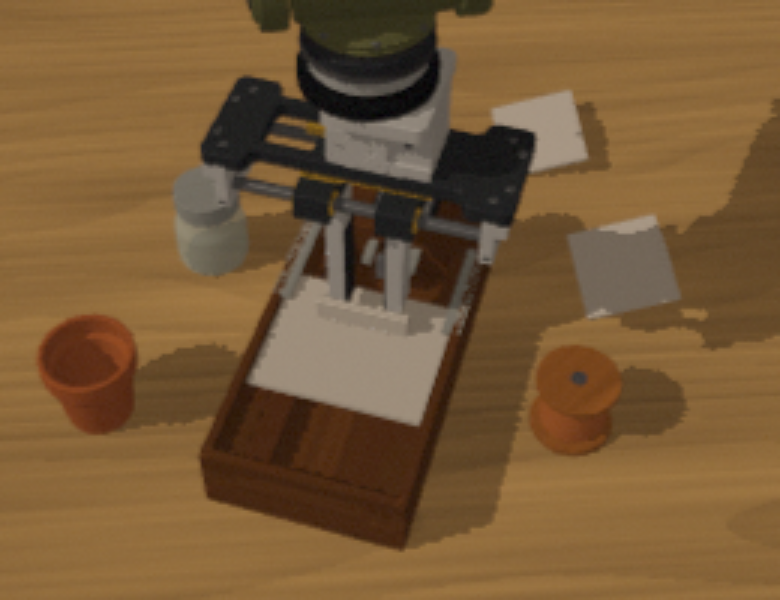

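The cover slides straight and flat, with the rib now at about (362,312). Carrying on.

>>> arm_command(
  steps=[
    [0.25,[0,-0.4,0.1],0],
    [0.25,[0,-0.4,0],0],
    [0.25,[0,-0.4,0],0],
    [0.25,[0,-0.4,0],0],
    [0.25,[0,-0.4,0],0],
  ],
)

```text
clock: 8.2
eef_pos: [573.8, 60.9, 49.8]
eef_rot: [-3.142, -0.0, -1.927]
wrist_force: [-0.5, 0.4, 0.3]
finger_gap: 23.9
```

>>> arm_command(
  steps=[
    [0.25,[0,-0.4,0],0],
    [0.25,[0,-0.4,0],0],
    [0.25,[0,-0.4,0],0],
    [0.25,[0,-0.4,0],0],
    [0.25,[0,-0.4,0],0],
  ],
)

```text
clock: 8.62
eef_pos: [592.5, 54.0, 49.8]
eef_rot: [3.142, -0.0, -1.927]
wrist_force: [-0.6, 0.8, -0.4]
finger_gap: 23.3
```

```bash
python3 - <<'E'
from h import *
go(46,0,49)
im,d=manip.camera("scene");rib("scene",d,30)
cv2.imwrite("pics/s7.png",cv2.resize(im[100:300,140:400,::-1],None,fx=3,fy=3))
E
```

```text
t 8.6167 case now [29.8  0.2 49.8] rot [ 3.142 -0.    -1.927] F [-0.6  0.8 -0.4] q [ 0.03  0.56  1.53 -0.    1.05  1.96]
shift cm [ 0.02 -1.62  0.08]
scene rib 161 [42.4  0.2] [ 32.  -29.4] [45.8 29.7]
```

View pics/s7.png

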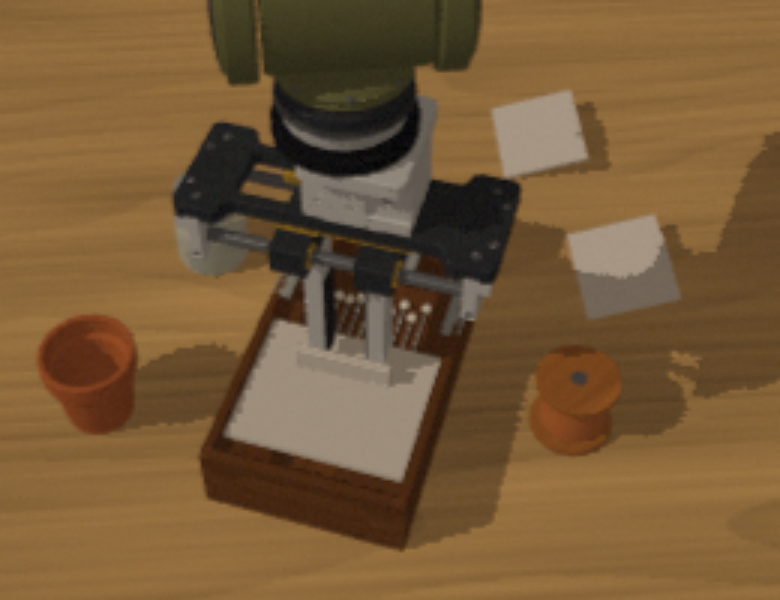

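About 16 mm is left to the end stop, so I'll slow down.

>>> arm_command(
  steps=[
    [0.25,[0,-0.3,0],0],
    [0.25,[0,-0.3,0],0],
    [0.25,[0,-0.3,0],0],
    [0.25,[0,-0.2,0],0],
    [0.25,[0,-0.2,0],0],
  ],
)

```text
clock: 9.08
eef_pos: [604.5, 49.5, 49.8]
eef_rot: [3.142, 0.0, -1.927]
wrist_force: [0.6, 0.3, -0.0]
finger_gap: 23.5
```

>>> arm_command(
  steps=[
    [0.25,[0,-0.1,0],0],
    [0.25,[0,-0.1,0],0],
    [0.25,[0,0,0],0],
  ],
)

```text
clock: 9.33
eef_pos: [606.3, 48.8, 49.8]
eef_rot: [-3.141, 0.0, -1.927]
wrist_force: [-0.6, -0.4, -0.1]
finger_gap: 23.5
```

>>> arm_command(
  steps=[
    [0.25,[0,-0.1,0],0],
    [0.25,[0,0,0],0],
    [0.25,[0,0,0],0],
  ],
)

```text
clock: 9.58
eef_pos: [606.7, 48.7, 49.8]
eef_rot: [3.141, -0.0, -1.927]
wrist_force: [-5.7, 1.5, 4.2]
finger_gap: 23.3
```

>>> arm_command(
  steps=[
    [0.25,[0,-0.1,0],0],
    [0.25,[0,0,0],0],
    [0.25,[0,0,0],0],
  ],
)

```text
clock: 9.83
eef_pos: [606.8, 48.7, 49.7]
eef_rot: [3.138, -0.001, -1.927]
wrist_force: [-13.4, 3.9, 7.5]
finger_gap: 23.6
```

The force rises to 14 N with no further advance, so the cover is on the stop. I'll back off, rise clear and look.

>>> arm_command(
  steps=[
    [0.25,[0,0.2,0],0],
    [0.25,[0,0.5,0],0],
    [0.25,[0,0.6,0],0],
    [0.25,[0,0,-1],0],
    [0.25,[0,0,-2],0],
  ],
)

```text
clock: 10.25
eef_pos: [594.6, 52.8, 78.8]
eef_rot: [3.138, -0.001, -1.927]
wrist_force: [0.4, 0.4, 0.7]
finger_gap: 23.4
```

>>> arm_command(
  steps=[
    [0.25,[0,0,-3],0],
    [0.25,[0,1,-3],0],
    [0.25,[0,3,-3],0],
    [0.25,[0,3,-1],0],
    [0.25,[0,3,0],0],
  ],
)

```text
clock: 10.67
eef_pos: [502.6, 87.8, 182.9]
eef_rot: [-3.136, 0.002, -1.927]
wrist_force: [0.7, 0.0, -0.1]
finger_gap: 23.3
```

>>> arm_command(
  steps=[
    [0.25,[0,3,0],0],
    [0.25,[0,3,0],0],
    [0.25,[0,3,0],0],
    [0.25,[0,0,0],0],
    [0.25,[0,0,0],0],
  ],
)

```text
clock: 11.08
eef_pos: [418.0, 119.2, 180.5]
eef_rot: [-3.14, 0.001, -1.926]
wrist_force: [0.8, -0.4, 0.2]
finger_gap: 23.2
```

```bash
python3 - <<'E'
from h import *
print(manip.read_state()['clock'])
for n in("top","scene"):
    im,d=manip.camera(n);rib(n,d,35,90)
    P=cloud(n,d);c=(P[...,:2]-C)@np.stack([ex,ey],1)
    hsv=cv2.cvtColor(im,cv2.COLOR_RGB2HSV)
    m=(hsv[...,1]<70)&(hsv[...,2]>110)&(c[...,0]>10)&(c[...,0]<124)&(abs(c[...,1])<56)&(P[...,2]>38)&(P[...,2]<50)
    q=np.c_[c[m],P[m][:,2]];print(n,m.sum(),np.percentile(q,[1,50,99],axis=0).round(1))
    A=np.c_[q[:,:2],np.ones(len(q))];print('slope',np.linalg.lstsq(A,q[:,2],rcond=None)[0].round(3))
    m=(P[...,2]>30)&(d>0);nl,lab,st,ce=cv2.connectedComponentsWithStats(m.astype(np.uint8))
    for i in range(1,nl):
        if 200<st[i,4]<1000: print(st[i],P[lab==i].mean(0).round(1))
    b=(170,110,340,265) if n=="top" else (140,135,380,285)
    cv2.imwrite(f"pics/{n}_end.png",cv2.resize(im[b[1]:b[3],b[0]:b[2],::-1],None,fx=3,fy=3))
E
```

```text
11.0833
top rib 81 [56.6 -1.1] [ 53.7 -29.8] [60.5 29.2]
top 1745 [[ 30.2 -51.5  39.8]
 [ 76.1   1.1  43.6]
 [117.4  53.9  47.2]]
slope [0.0000e+00 1.0000e-03 4.3627e+01]
[465 156  47  34 813] [ 608.5 -504.9   38.6]
[171 158  24  23 427] [619.1 191.4  46.7]
[304 168  27  27 354] [ 592.  -109.1   50.6]
[275 230  23  23 405] [457.8 -33.5  60.6]
scene rib 156 [58.1  0.1] [ 52.7 -30.3] [61.  29.2]
scene 2152 [[ 29.5 -52.9  43.5]
 [ 78.4   1.   45.9]
 [114.   52.5  48.7]]
slope [-0.0000e+00 -1.0000e-03  4.5962e+01]
[198 155  24  29 565] [467.5 -34.7  56.3]
[152 205  34  34 741] [ 586.3 -107.    50.3]
[319 215  29  27 591] [622.1 190.5  47.7]
[500 361  12  23 214] [884.  393.5  40.3]
```

View pics/top_end.png

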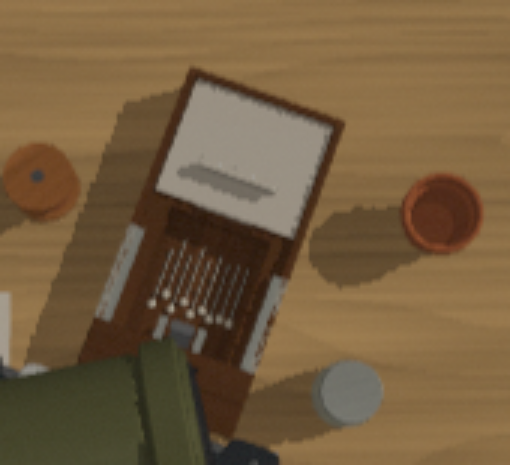

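View pics/scene_end.png

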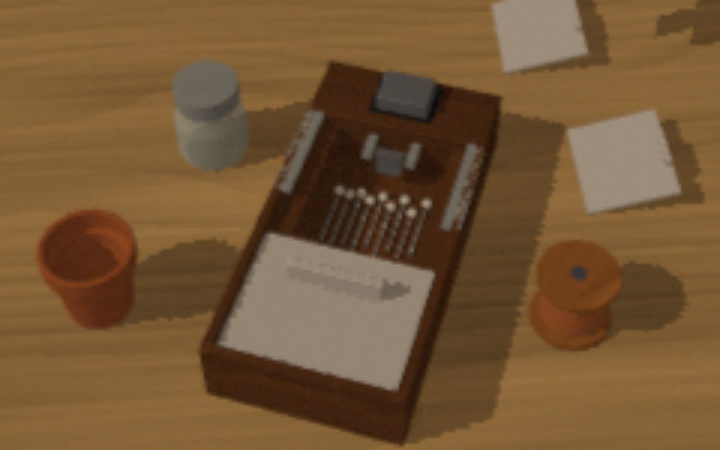

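The cover lies flat against the end stop with the rib face at x ≈ 53.7 mm (54 expected). The tab is out again, the compartment is fully open and the spool, jar and pot have not moved. Handing in.

```bash
python3 -c "
from cell import manip
print(manip.sign_off())"
```

```text
the job is handed in; nothing more can be done
None
```

The pin case is open: the cover lies flat on the landing against the end stop, and I handed the job in at about 11 s of the 40 s allowed.

**What I did:** I pressed the snap tab fully down with the shut fingers and held it there for over 1 s, with a peak force of about 28 N. The cover sprang about 14 mm. I then pushed it by its rib with two fingertips until the force rose to about 14 N with no further movement. After that I backed off and moved the arm clear.

**Last checks:**
- **Cover position:** the rib face measures 52.7 to 53.7 mm along the case, against 54 mm expected.
- **Cover flatness:** the plate slopes by no more than 0.001. Its height read 43.6 mm from the top camera and 46.0 mm from the scene camera. The expected height is 44 mm, and the difference is close to the stated 2 mm calibration error.
- **Tab:** it had sprung back out.
- **Bystanders:** the spool, jar and pot stand within about 0.3 mm of where they started.

No check failed.

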